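Line up a loose bearing block with a straightedge and thread the guide rod

ROBOT

A 6-joint arm with a two-finger parallel gripper is mounted at the origin on a cart in front of the work surface, level with it; the furniture and walls round the work are solid. World frame = base frame: x ahead of the robot, y to its left, z up, the work surface at z = 0. Lengths are in mm, angles in rad, forces in N, time in s.
With the tool pointing down it reaches from about 400 to 825 mm from the base axis. Payload 7 kg.
Tool frame: the origin (TCP) lies at the very end of the fingers, on their centre line; the grasp point (between the pads) lies 19 mm behind it; z points along the fingers, y is the line along which they close (so a half turn about z gives the same grasp; the last joint's range is limited). The gripper opens to 85 mm and grips with 20 to 120 N. Pads are 22 mm wide; open, the fingers measure 114 mm over their backs; the gripper's body (76 mm by 85 mm) begins 54 mm behind the grasp point. The pads swing forward as they close: fully open they stand 13 mm farther back than shut.
Start: joints at [1.461, 0.359, 0.012, 0, -1.224, -0.288], TCP at [261.495, 622.266, 231.302] pointing down, gripper open.
Joint ranges: [-3.07, 3.07], [-1.43, 2.12], [-1.02, 1.25], [-3.03, 1.67], [-3.05, -0], [-3.03, 3.03]. Speed limits (rad/s): [2.39, 2.39, 3.01, 3.14, 3.14, 3.14].

INTERFACE

Orientations are given as [roll, pitch, yaw] about the fixed x, y, z axes, in that order (R = Rz(yaw) Ry(pitch) Rx(roll)).
In Python, from station import arm, open_jaws, grab, solve_ik, read_state, eyes, job gives the robot as it stands. The module is installed in compiled form; this text tells all that it offers. Calls block until the motion is done:
- arm.move_ptp(position, orientation): joint-space move of the TCP to a pose.
- arm.line_to(position, rot=None, rate=150, until_force=None): straight line of the TCP; rot=None keeps the orientation; rate is the mean speed in mm/s. With until_force (N) it stops when the force on the tool has changed by that much, and returns True; else False.
- arm.movej(angles): joint-space move.
- open_jaws() and grab(): open the fingers fully, or close them until they stop; the grip force is fixed at half the most.
- arm.dwell(seconds).
- solve_ik(position, orientation): joint angles nearest the present ones, or None.
- read_state(): the state.
- eyes.get_image(name): name is "scene" or "side" or "wrist"; returns a dict with "image" (384x512x3 uint8, blue, green, red), "mtx" (3x3 intrinsics, pixels), "distortion" ([k1, k2, p1, p2, k3] as OpenCV has them; the pictures are not rectified), "R" (3x3) and "t" (3): a world point X has camera coordinates R X + t. Camera axes: x right, y down, z forward; pixel columns grow to the right and rows downward; lengths in mm; the calibration is good to about 2 mm. A picture is of the moment at which its call begins. There is no depth.
A pose or a line that the arm cannot do raises arm.PlanningError and nothing moves.
- job.close_job(): hands the job in; it is judged then, once.
The state is a dict: "time": time; "qpos": joint angles; "joint_velocities": joint speeds; "tau": joint torques, N m; "tool_pos": TCP position; "eef_rot": TCP orientation; "ft_force": force on the tool from outside, world axes, zero at the start; "torque": the same for the moment, N m; "opening": finger opening in mm; "grip_force": force on a finger pad.
Only numpy, scipy, OpenCV 4.12 (cv2) and the standard library are available. Lean on these libraries where they do the work, as an engineer would, in place of code of your own. Each camera call takes 0.05 s, during which the arm holds its last target. There are 200 camera calls.

TASK

One of the two bearing blocks on the base plate is screwed down tight; the other, on slotted feet, stands proud of it towards the robot. Take the flat steel straightedge, lay it flat on the base plate's front ledge and push it flush against the front ends of both blocks' feet so that the loose block is brought into line with the tight one, and leave it lying there. Then take the guide rod from its wooden rest, thread it through the bushing of one block and on through the other until it stands out on both sides, and finish still gripping the rod there, so that the loose screws can be tightened; leave the other things alone.

Things in the scene. Friction and masses are not known exactly. Their poses are not given: they have to be found in the camera images.
- base_plate: Fixed aluminium plate, 123 x 200 x 10 mm, carrying two grey bearing blocks. Origin at bench level (its underside), straight below the middle of the bore axis; x away from the robot (yaw up to 0.16 rad), y to the left along the bores. It reaches from x = -75 to 48 mm, y = -100 to 100 mm. The blocks stand behind x = -40 mm; the strip x = -75 to -40 mm is the free front ledge.
- ledge (a point): Point on the top of the ledge (10 mm over the bench), axes as the base plate: here, with its length along y, lies the centre of the straightedge's underside when it is flush against both feet (52.5 mm in front of the bore axis). A finger fits between the feet (74 mm free).
- bore_middle (a point): Point half way between the blocks on the bore axis of the tight block, 48 mm over the bench; axes as the base plate, y along the bores. The tight block is centred at y = +50 mm, the loose one at y = -50 mm. With their brass bushes the bores run from y = 35 to 65 mm and from -65 to -35 mm; bore diameter 14.5 mm, no lead-in.
- tight_bore (a point): Middle of the bore of the tight block (the left one, no slots, fixed). Each block: a foot 80 mm long (x = -40 to 40 mm), 26 mm wide in y, its top 20 mm over the bench; above it a web 40 mm long and a round housing of 42 mm diameter about the bore, with a small nipple on top, highest point 76 mm over the bench.
- loose_bore (a point): Middle of the bore of the loose block (the right one, same sizes, slotted feet), on its axis; moves with the block.
- loose_block (a joint): Slide of the loose block along the plate's x, in m: 0 = flush with the tight block, bores in line; negative = proud towards the robot (starts at -0.010 to -0.005); positive = too far. Travel -0.011 to 0.005; friction 5 N, stays where left. The straightedge pushed gently (about 10 N) against both feet brings it into line; a hard push can pivot on the tight foot and drive it too far.
- straightedge: Straightedge: flat bright steel bar, 25 mm wide (its x), 240 mm long (its y), 8 mm thick, about 0.36 kg, with a small hanging hole at one end, lying flat and loose on the bench to the right, its length pointing away from the robot. Origin at the centre of its underside.
- guide_rod: Plain round steel guide rod, 12 mm diameter, 280 mm long, both ends alike with 1.8 mm chamfers, about 0.12 kg. Origin at its middle, on its axis; y along the rod. It lies loose and level in the rest, its axis 34 mm over the bench, roughly parallel to the bores.
- rod_rest: Low wooden rod rest, fixed behind the blocks: strip 34 mm wide, 232 mm long (its y), 8 mm high, with two notched cheeks 16 mm thick at y = -100 and +100 mm, highest point 41 mm over the bench. Between the cheeks the rod is free all round, 20 mm over the strip. Origin on the bench under its middle.
- part_box_1: Small brown cardboard carton, 70 x 52 x 45 mm, standing loose at the front right; a bystander. Origin at the centre of its underside.
- marker_black: White marker with black cap, 130 mm long, 16 mm thick, lying loose at the left; a bystander. Origin at the centre of its underside.
- pencil_short: Short grey and white pencil, 100 mm long, 8 mm thick, lying loose near the front edge; a bystander. Origin at the centre of its underside.
- flux_tin: Round tin with yellow lid, 57 mm diameter, 21 mm high, loose behind the rod rest to the right; a bystander. Origin at the centre of its underside.
- screwdriver_red: Small screwdriver with red handle, 150 mm long, 16 mm thick, lying loose at the front left; a bystander. Origin at the centre of its underside.

How it is judged:
By the outcome, as a careful person would: the job done as asked, in the order asked, and still so for the second after the job is handed in, while the arm keeps its last pose, push and grip.
It also fails if it takes over 64 s, if anything falls off the work surface, if the arm or the gripper's body presses on something with over 40 N, if the wrist force passes 120 N, or if a joint passes its speed limit or range.

## Working session

There is one attempt and no reset: what is moved stays moved. The work goes in short steps, each a Python script; the robot and the scene stay as the last script left them, time stands still between calls to the robot, and variables do not carry over. Pictures are saved under pics/ and viewed, at most 10 in all, crops included, and the job is handed in when it is done.

```bash
mkdir -p pics; python3 - <<'E'
from station import arm,eyes,read_state
import cv2,numpy as np,pickle
for n in ["scene","side","wrist"]:
    d=eyes.get_image(n); cv2.imwrite(f"pics/{n}0.png",d["image"]); pickle.dump(d,open(f"pics/{n}0.pkl","wb"))
    print(n,np.round(d["mtx"],1).tolist(),d["distortion"],(-d["R"].T@d["t"]).round(),d["R"].round(2).tolist())
a,b=[cv2.imread(f"pics/{n}0.png") for n in("scene","side")]
print(read_state())
E
```

```text
scene [[484.3, 0.0, 261.4], [0.0, 484.3, 195.6], [0.0, 0.0, 1.0]] [-0.2053863  0.         0.         0.         0.       ] [1533.  460. 1271.] [[-0.46, 0.89, -0.01], [0.67, 0.34, -0.66], [-0.58, -0.32, -0.75]]
side [[479.2, 0.0, 258.7], [0.0, 479.2, 196.6], [0.0, 0.0, 1.0]] [0.02652925 0.         0.         0.         0.        ] [443. 868. 872.] [[-0.99, -0.12, -0.02], [-0.06, 0.65, -0.76], [0.1, -0.75, -0.65]]
wrist [[284.7, 0.0, 256.8], [0.0, 284.7, 191.6], [0.0, 0.0, 1.0]] [-0.02683043  0.          0.          0.          0.        ] [336. 592. 373.] [[-0.39, -0.92, 0.0], [-0.88, 0.37, 0.31], [-0.29, 0.12, -0.95]]
{'time': 0.15, 'qpos': array([ 1.46106528e+00,  3.59185293e-01,  1.12458798e-02, -2.43076162e-04,
       -1.22413096e+00, -2.88114857e-01]), 'joint_velocities': array([-0.00119711, -0.0033418 ,  0.00194874, -0.00056313, -0.0011736 ,
       -0.00048746]), 'tau': array([-1.61532229e-03, -5.83874166e+01,  2.93652874e+01,  6.94054261e+00,
       -4.25727820e-03,  1.35763795e-06]), 'tool_pos': array([261.39304711, 621.91277083, 230.59477111]), 'eef_rot': array([ 3.14030618e+00, -1.42925291e-04, -3.97928544e-01]), 'ft_force': array([-0.03520025,  0.03455631,  0.2986985 ]), 'torque': array([-0.04089209,  0.0072538 , -0.01576406]), 'grip_force': 0.0, 'opening': 85.65219077761643}
```

View pics/scene0.png

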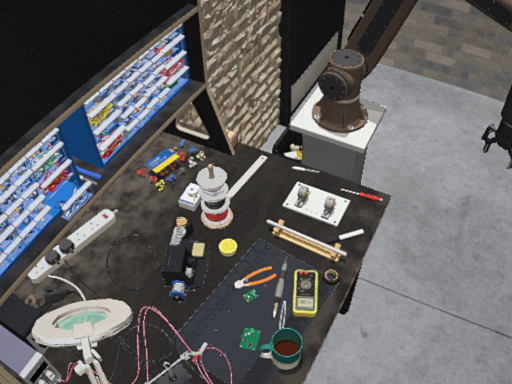

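View pics/side0.png

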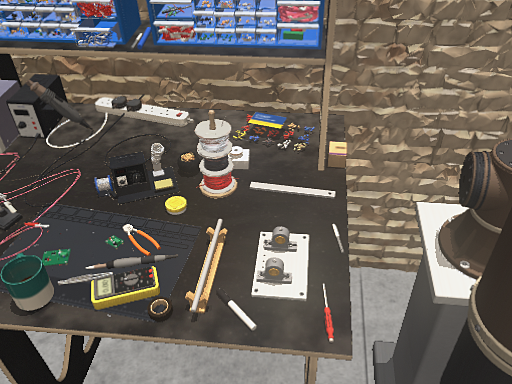

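The scene view shows the white plate at about (315,202), the rod on its rest at (305,240) and the straightedge at (247,178). In the side view they are at (281,265), (208,265) and (292,189).

```bash
cat > h.py <<'E'
import numpy as np,cv2,pickle
from station import arm,eyes,read_state,solve_ik,open_jaws,grab
def load(n): return pickle.load(open(f"pics/{n}.pkl","rb"))
def snap(cam,n):
    d=eyes.get_image(cam); pickle.dump(d,open(f"pics/{n}.pkl","wb")); cv2.imwrite(f"pics/{n}.png",d["image"]); return d
def rays(d,px):
    p=cv2.undistortPoints(np.array(px,float).reshape(-1,1,2),d["mtx"],d["distortion"]).reshape(-1,2)
    v=np.c_[p,np.ones(len(p))]@d["R"]; return -d["R"].T@d["t"],v
def plane(d,px,z):
    c,v=rays(d,px); return c+v*((z-c[2])/v[:,2])[:,None]
def tri(obs):
    A=np.zeros((3,3));b=np.zeros(3)
    for d,p in obs:
        c,v=rays(d,[p]);v=v[0]/np.linalg.norm(v[0]);M=np.eye(3)-np.outer(v,v);A+=M;b+=M@c
    X=np.linalg.solve(A,b)
    res=[]
    for d,p in obs:
        c,v=rays(d,[p]);v=v[0]/np.linalg.norm(v[0]);res.append(np.linalg.norm(np.cross(X-c,v)))
    return X,res
def proj(d,X):
    return cv2.projectPoints(np.array(X,float).reshape(-1,1,3),cv2.Rodrigues(d["R"])[0],d["t"],d["mtx"],d["distortion"])[0].reshape(-1,2)
E
python3 - <<'E'
from h import *
s=load("side0");np.set_printoptions(suppress=True,precision=0)
print("plate",plane(s,[(258,230),(308,235),(303,298),(252,295)],10)); print("edge",plane(s,[(251,185),(335,194)],8)); print("rod",plane(s,[(221,221),(194,309)],34))
print("bystanders",plane(s,[(176,205),(338,238),(326,312),(238,310),(217,170)],10))
w=load("wrist0");t,R=read_state()["tool_pos"],None
from scipy.spatial.transform import Rotation as Ro
st=read_state();T=Ro.from_euler("xyz",st["eef_rot"]).as_matrix()
print("cam in tool",T.T@(-w["R"].T@w["t"]-st["tool_pos"]), (w["R"]@T).round(2))
for y in (-0.5,0,1.57,-1.57):
  for p in ([560,150,300],[560,-100,250]): print(y,p,solve_ik(p,[np.pi,0,y]))
E
```

```text
plate [[562.   3.  10.]
 [435.   9.  10.]
 [439. 205.  10.]
 [552. 208.  10.]]
edge [[ 604. -178.    8.]
 [ 367. -160.    8.]]
rod [[656.   4.  34.]
 [666. 275.  34.]]
bystanders [[ 796.  -71.   10.]
 [ 360.   12.   10.]
 [ 388.  237.   10.]
 [ 577.  251.   10.]
 [ 713. -236.   10.]]
cam in tool [  80.   -1. -142.] [[-0.  1.  0.]
 [-1. -0. -0.]
 [-0. -0.  1.]]
-0.5 [560, 150, 300] [ 1.  0. -0.  0. -1.  0.]
-0.5 [560, -100, 250] [ 0.  0. -0.  0. -1.  1.]
0 [560, 150, 300] [ 1.  0. -0.  0. -1.  1.]
0 [560, -100, 250] [ 0.  0. -0.  0. -1.  1.]
1.57 [560, 150, 300] [ 1.  0. -0.  0. -1.  3.]
1.57 [560, -100, 250] [ 0.  0. -0.  0. -1.  3.]
-1.57 [560, 150, 300] [ 1.  0. -0.  0. -1. -1.]
-1.57 [560, -100, 250] [ 0.  0. -0.  0. -1. -0.]
```

```bash
python3 - <<'E'
from h import *
arm.move_ptp([575,-50,260],[np.pi,0,0]); snap("wrist","wA"); print(read_state()["time"])
arm.move_ptp([575,130,260],[np.pi,0,0]); snap("wrist","wB")
st=read_state();print(st["time"],st["tool_pos"],st["qpos"])
E
```

```text
2.825
3.625 [574.93198423 130.10405162 259.9555216 ] [ 5.54012360e-01  2.01673176e-01 -1.39157210e-01  8.71631348e-05
 -1.23013150e+00  1.01726878e+00]
```

View pics/wA.png

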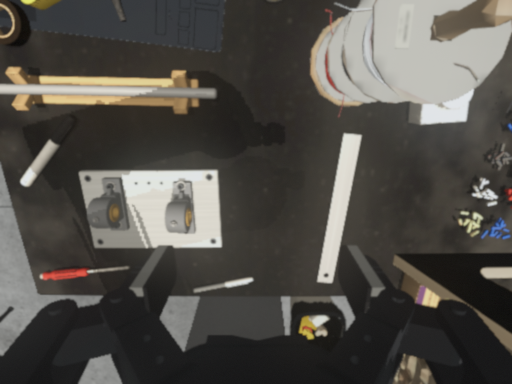

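View pics/wB.png

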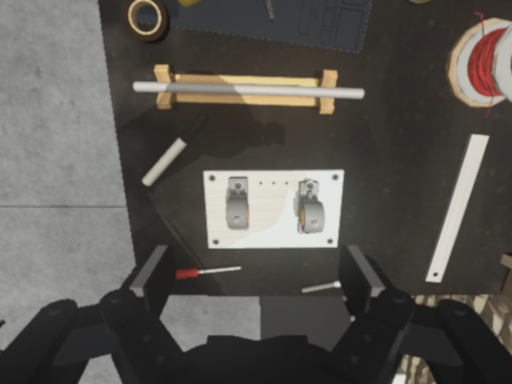

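Both wrist views show everything needed:

| Item | wA (px) | wB (px) |
|---|---|---|
| Plate | (150,208) | (274,208) |
| Rod | (0..215, 92) | (135..363, 90) |
| Bar | (352,135) to (326,282) | (480,136) to (434,281) |

Next I'll measure these by masks and rays.

```bash
cat > m1.py <<'E'
from h import *
np.set_printoptions(suppress=True,precision=1)
def blob(d,seed,thr):
    g=d["image"].min(2); m=(g>thr).astype(np.uint8)
    n,l=cv2.connectedComponents(m); i=l[seed[1],seed[0]]; assert i>0,g[seed[1],seed[0]]
    c=max(cv2.findContours((l==i).astype(np.uint8),cv2.RETR_EXTERNAL,cv2.CHAIN_APPROX_NONE)[0],key=cv2.contourArea)
    return c.reshape(-1,2).astype(float)
def rect(d,seed,thr,z):
    P=plane(d,blob(d,seed,thr),z)[:,:2].astype(np.float32); return cv2.minAreaRect(P)
if __name__=="__main__":
    A,B=load("wA"),load("wB")
    for n,d,ps,bs in (("A",A,(100,236),(340,210)),("B",B,(280,236),(457,210))):
        for t in(110,140):
            print(n,t,"plate",rect(d,ps,t,10),"bar",rect(d,bs,t,8))
        g=d["image"]; print("plate gray",g[ps[1]],) if 0 else None
    a=cv2.resize(A["image"][155:265,70:230],None,fx=4.8,fy=4.8,interpolation=cv2.INTER_CUBIC)[:, :]
    b=cv2.resize(B["image"][155:265,195:355],None,fx=4.8,fy=4.8,interpolation=cv2.INTER_CUBIC)
    cv2.imwrite("pics/crop1.png",cv2.resize(np.vstack([a,b]),None,fx=.568,fy=.568,interpolation=cv2.INTER_AREA))
    cv2.imwrite("pics/cropB.png",b)
E
python3 m1.py
```

```text
A 110 plate ((497.5068664550781, 107.02861785888672), (123.32193756103516, 200.7362060546875), 0.25630632042884827) bar ((490.04937744140625, -168.7413330078125), (27.285320281982422, 242.45997619628906), 85.05186462402344)Traceback (most recent call last):
  File "m1.py", line 14, in <module>
    print(n,t,"plate",rect(d,ps,t,10),"bar",rect(d,bs,t,8))
                      ~~~~^^^^^^^^^^^
  File "m1.py", line 9, in rect
    P=plane(d,blob(d,seed,thr),z)[:,:2].astype(np.float32); return cv2.minAreaRect(P)
              ~~~~^^^^^^^^^^^^
  File "m1.py", line 5, in blob
    n,l=cv2.connectedComponents(m); i=l[seed[1],seed[0]]; assert i>0,g[seed[1],seed[0]]
                                                                 ^^^
AssertionError: 134
```

```bash
cat > m2.py <<'E'
from m1 import *
A,B=load("wA"),load("wB")
def corners(d,seed,thr,z):
    r=rect(d,seed,thr,z); c=cv2.boxPoints(r); c=c[np.argsort(np.arctan2(*(c-c.mean(0)).T[::-1]))]
    return r,proj(d,np.c_[c,np.full(4,z)])
for name,z,sa,sb in(("plate",10,(100,236),(280,236)),("bar",8,(340,210),(457,210))):
  for t in (90,110,125):
    ra,ca=corners(A,sa,t,z); rb,cb=corners(B,sb,t,z)
    print(name,t,"\n",ra,"\n",rb)
    if t==110: print("tri",np.array([np.r_[tri([(A,p),(B,q)])[0],max(tri([(A,p),(B,q)])[1])] for p,q in zip(ca,cb)]))
# rod: bright low-saturation
def rod(d,xr):
    c,v=None,None
    im=d["image"][78:108,xr[0]:xr[1]]; s=(im.max(2).astype(int)-im.min(2)); m=((im.min(2)>105)&(s<25)).astype(np.uint8)
    n,l,st,_=cv2.connectedComponentsWithStats(m); i=1+st[1:,4].argmax(); ys,xs=np.nonzero(l==i); p=np.c_[xs+xr[0],ys+78.]
    return p
for n,d,xr in(("A",A,(0,230)),("B",B,(120,380))):
    p=rod(d,xr); P=plane(d,p,34)[:,:2]; r=cv2.minAreaRect(P.astype(np.float32)); print("rod",n,len(p),r)
    c,v=rays(d,p); 
    xs=np.unique(p[:,0]); mid=np.array([[x,p[p[:,0]==x,1].mean()] for x in xs]); 
    k=np.polyfit(mid[:,0],mid[:,1],1); print(k,xs[[0,-1]])
E
python3 m2.py; python3 - <<'E'
import sys; sys.path.insert(0,'.')
from m1 import *
B=load("wB") if 0 else __import__("pickle").load(open("pics/wB.pkl","rb"))
cv2.imwrite("pics/cropB.png",cv2.resize(B["image"][155:265,195:355],None,fx=4.8,fy=4.8,interpolation=cv2.INTER_CUBIC))
E
```

```text
plate 90 
 ((489.0260925292969, 106.74362182617188), (141.65199279785156, 202.01173400878906), 0.6390226483345032) 
 ((497.10498046875, 108.01290893554688), (125.96171569824219, 202.76844787597656), 0.13042029738426208)
plate 110 
 ((497.5068664550781, 107.02861785888672), (123.32193756103516, 200.7362060546875), 0.25630632042884827) 
 ((496.8430480957031, 108.10043334960938), (125.3158187866211, 201.75486755371094), 0.5746553540229797)
tri [[435.4   6.5   9.5   0.5]
 [559.6   7.2   8.    0.4]
 [557.6 210.4   5.8   0.1]
 [433.3 208.6   8.2   1. ]]
plate 125 
 ((497.52484130859375, 106.95658874511719), (123.22246551513672, 200.3518829345703), 0.21685677766799927) 
 ((496.8251953125, 107.89060974121094), (124.36997985839844, 200.64703369140625), 0.542619526386261)
bar 90 
 ((489.9768981933594, -168.63877868652344), (28.002450942993164, 243.11068725585938), 85.12667846679688) 
 ((489.88250732421875, -168.3487091064453), (28.820167541503906, 242.58566284179688), 85.13350677490234)
bar 110 
 ((490.04937744140625, -168.7413330078125), (27.285320281982422, 242.45997619628906), 85.05186462402344) 
 ((489.9881896972656, -168.46658325195312), (27.57703971862793, 241.80740356445312), 85.05989837646484)
tri [[ 368.2 -171.9    8.     0.1]
 [ 609.4 -193.     7.6    0.2]
 [ 611.7 -165.9    6.9    0.2]
 [ 370.1 -144.8    7.3    0.1]]
bar 125 
 ((490.2959899902344, -168.66497802734375), (26.74652099609375, 240.9912567138672), 85.08486938476562) 
 ((490.18902587890625, -168.39175415039062), (26.55131721496582, 240.38272094726562), 85.12226867675781)
rod A 1889 ((666.59619140625, 138.86141967773438), (269.33544921875, 11.816338539123535), 88.737548828125)
[ 0.  88.2] [  0. 214.]
rod B 2062 ((665.9092407226562, 141.8800506591797), (283.8681335449219, 11.922069549560547), 88.31062316894531)
[ 0.  81.2] [133. 364.]
```

View pics/cropB.png

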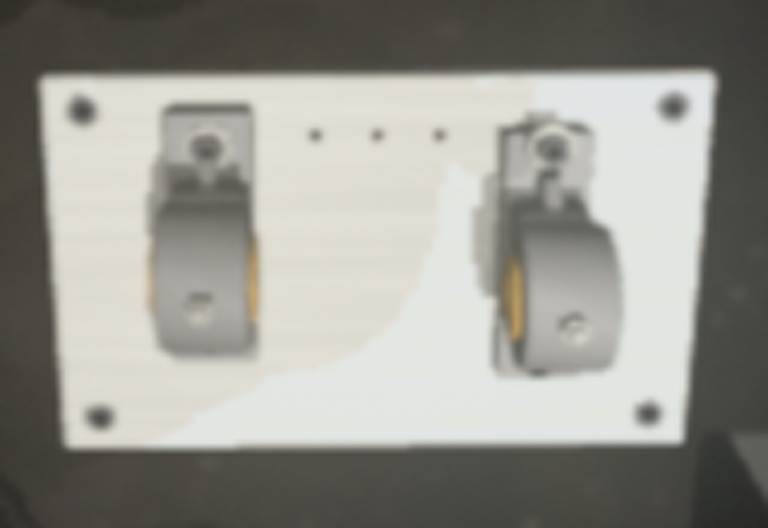

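The crop shows the tight block at left and the loose block at right, about 8 mm proud. Sizes and heights check out: the plate is 123×200 mm at z≈8-9, and the bar is about 26×241 mm at z≈7.5. I'll grasp the straightedge next.

```bash
python3 - <<'E'
from h import *
np.set_printoptions(suppress=True,precision=2)
c=np.array([490.1,-168.5]);yw=-0.087
arm.move_ptp([*c,90],[np.pi,0,yw])
print(arm.line_to([*c,1.5],rate=120,until_force=10))
grab(); st=read_state(); print(st["opening"],st["grip_force"],st["tool_pos"],st["ft_force"])
arm.line_to([*c,100],rate=120); st=read_state(); print(st["opening"],st["grip_force"],st["ft_force"],st["torque"])
# above ledge
pc=np.array([510.7,107.5]);py=.007;R=np.array([[np.cos(py),-np.sin(py)],[np.sin(py),np.cos(py)]])
arm.move_ptp([*(pc+R@[-64.5,0]),130],[np.pi,0,py-np.pi/2]); snap("wrist","wC"); st=read_state(); print(st["opening"],st["time"],st["tool_pos"],st["eef_rot"],st["qpos"])
snap("side","sC")
from m2 import rod,A,B
pa,pb=rod(A,(0,230)),rod(B,(120,380))
ea,eb=pa[pa[:,0]>211].mean(0)+[1.5,0],pb[pb[:,0]>361].mean(0)+[1.5,0]
print("rod end",tri([(A,ea),(B,eb)]))
E
```

```text
False
22.76919597243492 58.768240213394165 [ 490.31 -168.65    2.18] [-0.95  0.05  6.71]
22.80062842631441 58.97529065608978 [ 1.07  0.16 -2.57] [ 0.04  0.04 -0.03]
22.43906575112839 9.2917 [446.18 106.71 129.79] [ 3.14 -0.   -1.56] [ 0.67  0.1  -0.59 -0.   -0.88 -0.66]
plate 90 
 ((489.0260925292969, 106.74362182617188), (141.65199279785156, 202.01173400878906), 0.6390226483345032) 
 ((497.10498046875, 108.01290893554688), (125.96171569824219, 202.76844787597656), 0.13042029738426208)
plate 110 
 ((497.5068664550781, 107.02861785888672), (123.32193756103516, 200.7362060546875), 0.25630632042884827) 
 ((496.8430480957031, 108.10043334960938), (125.3158187866211, 201.75486755371094), 0.5746553540229797)
tri [[435.4   6.5   9.5   0.5]
 [559.6   7.2   8.    0.4]
 [557.6 210.4   5.8   0.1]
 [433.3 208.6   8.2   1. ]]
plate 125 
 ((497.52484130859375, 106.95658874511719), (123.22246551513672, 200.3518829345703), 0.21685677766799927) 
 ((496.8251953125, 107.89060974121094), (124.36997985839844, 200.64703369140625), 0.542619526386261)
bar 90 
 ((489.9768981933594, -168.63877868652344), (28.
[... 402 characters left out ...]
   8.     0.1]
 [ 609.4 -193.     7.6    0.2]
 [ 611.7 -165.9    6.9    0.2]
 [ 370.1 -144.8    7.3    0.1]]
bar 125 
 ((490.2959899902344, -168.66497802734375), (26.74652099609375, 240.9912567138672), 85.08486938476562) 
 ((490.18902587890625, -168.39175415039062), (26.55131721496582, 240.38272094726562), 85.12226867675781)
rod A 1889 ((666.59619140625, 138.86141967773438), (269.33544921875, 11.816338539123535), 88.737548828125)
[ 0.  88.2] [  0. 214.]
rod B 2062 ((665.9092407226562, 141.8800506591797), (283.8681335449219, 11.922069549560547), 88.31062316894531)
[ 0.  81.2] [133. 364.]
rod end (array([662.3,   2.7,  41.9]), [np.float64(0.13792479883392503), np.float64(0.13792479883389303)])
```

View pics/wC.png

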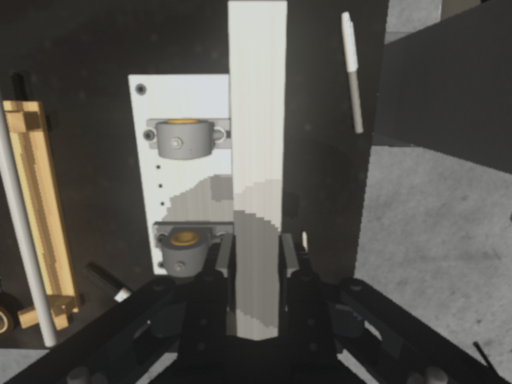

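The bar is held across its middle and parallel to the plate; brass bores are visible at (182,122) and (184,238). I'll lay it on the ledge, release it and push gently with closed fingers at y=+15, nearer the tight foot, so the loose block can't be driven too far.

```bash
cat >> h.py <<'E'
pc=np.array([510.7,107.5]);py=.007
def W(x,y,z,pc=pc,py=py):
    c,s=np.cos(py),np.sin(py); return [pc[0]+c*x-s*y,pc[1]+s*x+c*y,z]
E
python3 - <<'E'
from h import *
np.set_printoptions(suppress=True,precision=2)
rot=[np.pi,0,py-np.pi/2]
print(arm.line_to(W(-64.5,0,25),rate=150),arm.line_to(W(-64.5,0,10.5),rate=25,until_force=6))
st=read_state();print(st["tool_pos"],st["ft_force"])
open_jaws(); arm.line_to(W(-64.5,0,60),rate=150)
grab(); arm.line_to(W(-104,15,60),rate=150); arm.line_to(W(-104,15,13),rate=120)
st=read_state();print(st["tool_pos"],st["ft_force"],st["opening"],st["time"])
snap("wrist","wD")
print(arm.line_to(W(-76,15,13),rate=10,until_force=14))
st=read_state();print(st["tool_pos"],st["ft_force"],st["time"]); print("local x",st["tool_pos"][0]-W(0,15,0)[0])
snap("wrist","wE"); arm.dwell(.2); print(read_state()["ft_force"])
arm.line_to(W(-104,15,13),rate=100);arm.move_ptp(W(-64,0,170),rot);snap("wrist","wF");print(read_state()["time"])
E
```

```text
False True
[446.21 107.11  12.15] [-1.24 -0.65  6.29]
[406.97 121.69  13.01] [0.99 0.43 0.23] 0.05564263002340935 13.5667
False
[433.66 121.84  12.82] [-8.29  3.19  4.07] 16.5667
local x -76.93928565842242
[-8.28  3.75  4.49]
17.9917
```

View pics/wF.png

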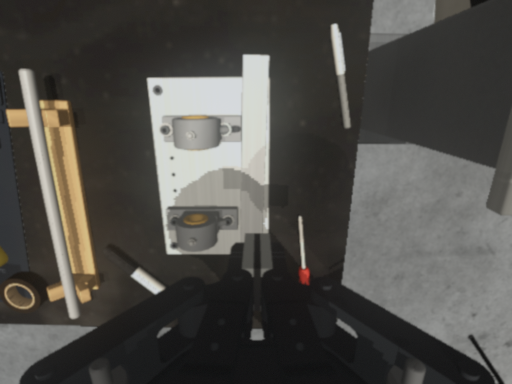

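The bar touches the loose foot at (241,128) but still has a small gap at the tight foot near (240,218). The push ended at only 8 N because I capped the target, so I'll push on.

```bash
python3 - <<'E'
from h import *
np.set_printoptions(suppress=True,precision=2)
rot=[np.pi,0,py-np.pi/2]
arm.move_ptp(W(-100,15,40),rot);arm.line_to(W(-92,15,13),rate=120)
print(arm.line_to(W(-82,15,13),rate=60,until_force=8))
print(arm.line_to(W(-62,15,13),rate=10,until_force=13.5))
st=read_state();print(st["tool_pos"],st["ft_force"],st["time"]); print("local x",st["tool_pos"][0]-W(0,15,0)[0])
arm.dwell(.1); print(read_state()["ft_force"])
arm.line_to(W(-95,15,13),rate=100);arm.line_to(W(-95,15,60),rate=150);arm.move_ptp(W(-40,-10,170),rot);snap("wrist","wG");print(read_state()["time"])
d=load("wG");cv2.imwrite("pics/wGc.png",cv2.resize(d["image"][40:300,100:340],None,fx=2.3,fy=2.3,interpolation=cv2.INTER_CUBIC))
E
```

```text
False
True
[434.27 121.1   12.37] [0.35 0.24 0.02] 20.275
local x -76.32937525612397
[-0.7   0.29  0.55]
21.7917
```

View pics/wGc.png

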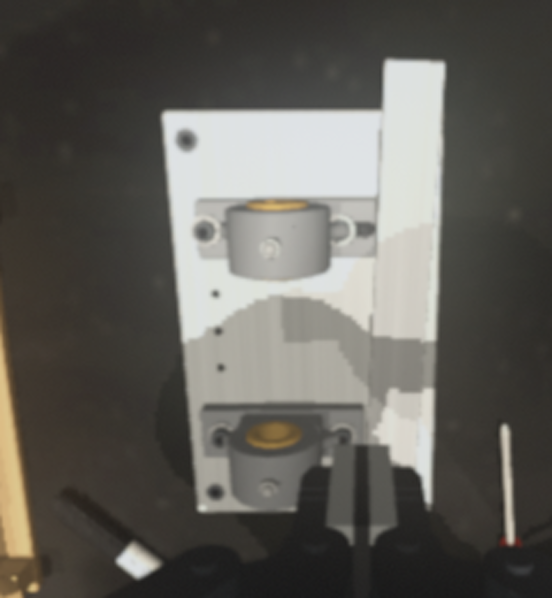

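In this crop the bar's left edge is near col 375 at the loose foot, and the tight foot's end at about (363,420) seems a few pixels short of it. I'll measure that in numbers.

```bash
cat > m3.py <<'E'
from h import *
np.set_printoptions(suppress=True,precision=2)
def edge(d,P0,P1,off=8,n=25,sign=0):
    """sub-pixel edge along world segment P0-P1 (z const): strongest gradient along local x (world), returns line fit world pts"""
    g=cv2.cvtColor(d["image"],cv2.COLOR_BGR2GRAY).astype(np.float32)
    s=np.arange(-off,off+.01,.25); out=[]
    for t in np.linspace(0,1,n):
        c=np.array(P0)*(1-t)+np.array(P1)*t; X=c+np.c_[s,0*s,0*s]; p=proj(d,X).astype(np.float32)
        v=cv2.remap(g,p[None,:,0],p[None,:,1],cv2.INTER_LINEAR)[0]; v=cv2.GaussianBlur(v[None],(0,0),2)[0]; q=np.gradient(v)
        q=q if sign>0 else -q if sign<0 else abs(q); i=q[4:-4].argmax()+4; out.append([c[0]+s[i],c[1],q[i]])
    return np.array(out)
if __name__=="__main__":
    import sys
    d=load(sys.argv[1])
    def show(n,e):
        k=np.polyfit(e[:,1],e[:,0],1); r=e[:,0]-np.polyval(k,e[:,1]); g=abs(r)<np.median(abs(r))*3+.1; k=np.polyfit(e[g,1],e[g,0],1); print(n,"slope",k[0],"x at y=57.5,107.5,157.5:",np.polyval(k,[57.5,107.5,157.5]),"rms",r[g].std(),g.sum())
    show("bar robot side z18",edge(d,W(-67,-105,18),W(-67,30,18)))
    show("plate back z10",edge(d,W(48,-80,10),W(48,90,10)))
    show("bar far side z18 beyond plate/mid",edge(d,W(-42,-30,18),W(-42,30,18),10))
    show("loose foot end z20",edge(d,W(-40,-60,20),W(-40,-41,20),10,10)); 
    show("tight foot end z20",edge(d,W(-40,41,20),W(-40,60,20),6,10))
E
python3 m3.py wG; python3 m3.py wF
```

```text
bar robot side z18 slope -0.007000114335575977 x at y=57.5,107.5,157.5: [437.05 436.7  436.35] rms 7.876455163427078e-14 25
plate back z10 slope -0.008792013440543584 x at y=57.5,107.5,157.5: [558.47 558.03 557.59] rms 0.1556376462269898 25
bar far side z18 beyond plate/mid slope 0.026744392331117885 x at y=57.5,107.5,157.5: [465.66 466.99 468.33] rms 0.8714248389849552 20
loose foot end z20 slope 0.06628684080786156 x at y=57.5,107.5,157.5: [464.42 467.74 471.05] rms 0.3381264154661407 7
tight foot end z20 slope -0.031951073198605344 x at y=57.5,107.5,157.5: [470.51 468.91 467.31] rms 1.2453566045459408 8
bar robot side z18 slope -0.007000114335575977 x at y=57.5,107.5,157.5: [437.05 436.7  436.35] rms 7.876455163427078e-14 25
plate back z10 slope -0.008074298627639306 x at y=57.5,107.5,157.5: [558.3 557.9 557.5] rms 0.11483108345442354 23
bar far side z18 beyond plate/mid slope 0.024122925103005174 x at y=57.5,107.5,157.5: [464.35 465.55 466.76] rms 0.6040080379129308 23
loose foot end z20 slope 0.01323064447388465 x at y=57.5,107.5,157.5: [463.43 464.09 464.76] rms 0.6089870424195513 9
tight foot end z20 slope 0.02601504859959667 x at y=57.5,107.5,157.5: [466.14 467.44 468.74] rms 0.15787413475372847 10
```

The numbers confirm it: the bar is tilted, about 1.5 mm short at the tight foot and 4-5 mm at the loose one. I'll push further, logging the force.

```bash
sed -i 's/^pc=.*/pc=np.array([510.2,107.5]);py=.0085/' h.py; python3 - <<'E'
from h import *
np.set_printoptions(suppress=True,precision=2)
rot=[np.pi,0,py-np.pi/2]
arm.line_to(W(-95,15,60),rot=rot,rate=250);arm.line_to(W(-88,15,14),rate=150)
arm.line_to(W(-77.5,15,14),rate=40); f0=read_state()["ft_force"]; print(f0)
for x in np.arange(-76.5,-67,.5):
    arm.line_to(W(x,15,14),rate=8,until_force=12); s=read_state(); f=s["ft_force"]; print(x,s["tool_pos"][0]-W(0,15,0)[0],f,s["time"])
    if f[0]<-12.5: break
arm.dwell(.2); print(read_state()["ft_force"])
snap("wrist","wH")
arm.line_to(W(-95,15,14),rate=120);arm.line_to(W(-95,15,60),rate=200);arm.move_ptp(W(-40,-10,170),rot);snap("wrist","wI");print(read_state()["time"])
E
python3 m3.py wI
```

```text
[-0.83 -0.18 -0.51]
-76.5 -76.54666681663218 [ 0.53 -0.22 -0.78] 23.5917
-76.0 -76.01211512903518 [-0.06  0.54  0.79] 23.8417
-75.5 -75.66267060975105 [-1.67  1.28 -0.07] 24.0917
-75.0 -75.43169785870396 [-4.61  2.37  2.18] 24.3417
-74.5 -75.2085114409972 [-6.74  3.3   2.72] 24.5917
-74.0 -74.94700598113798 [-8.31  2.77  3.91] 24.8417
-73.5 -74.60239051317552 [-7.91  3.63  3.74] 25.0917
-73.0 -74.34151578385433 [-9.68  4.16  4.77] 25.3417
-72.5 -74.22508349398748 [-11.71   6.86   7.39] 25.5917
-72.0 -74.1438194012702 [-13.06   6.35   8.35] 25.8417
[-14.27   5.99   8.55]
27.4333
bar robot side z18 slope -0.008226690560105304 x at y=57.5,107.5,157.5: [436.67 436.26 435.85] rms 0.09938271015082978 25
plate back z10 slope -0.008744557432841436 x at y=57.5,107.5,157.5: [558.48 558.04 557.61] rms 0.17100944643274366 25
bar far side z18 beyond plate/mid slope 0.02301858979316635 x at y=57.5,107.5,157.5: [467.12 468.27 469.42] rms 0.9729327561651843 19
loose foot end z20 slope 0.12140879444018769 x at y=57.5,107.5,157.5: [467.46 473.53 479.6 ] rms 4.3772310328735795 10
tight foot end z20 slope -0.03290300013551162 x at y=57.5,107.5,157.5: [471.77 470.12 468.48] rms 0.7163142191846198 10
```

```bash
cat > m4.py <<'E'
from m3 import *
def feet(n):
    d=load(n)
    for nm,y0,y1 in(("tight",42,58),("loose",-58,-42)):
        for z in (20,):
            e=edge(d,W(40 if nm=="tight" else 37,y0,z),W(40 if nm=="tight" else 37,y1,z),8,12,-1 if 0 else 0); m=np.median(e[:,0]); print(n,nm,"back foot local x",m-W(0,(y0+y1)/2,0)[0],"iqr",np.subtract(*np.percentile(e[:,0],[75,25])))
if __name__=="__main__":
    import sys
    for n in sys.argv[1:]: feet(n)
E
python3 m4.py wF wG wI
python3 - <<'E'
from h import *
np.set_printoptions(suppress=True,precision=2)
rot=[np.pi,0,py-np.pi/2]
arm.line_to(W(-95,15,60),rot=rot,rate=250);arm.line_to(W(-85,15,15),rate=150)
arm.line_to(W(-76,15,15),rate=60)
for x in np.arange(-74.5,-66,.5):
    arm.line_to(W(x,15,15),rate=10); s=read_state(); f=s["ft_force"]; print(x,s["tool_pos"][0]-W(0,15,0)[0],f,s["time"])
    if f[0]<-17.5: break
arm.dwell(.1); print(read_state()["ft_force"])
arm.line_to(W(-95,15,15),rate=120);arm.line_to(W(-95,15,60),rate=200);arm.move_ptp(W(-40,-10,170),rot);snap("wrist","wJ");print(read_state()["time"])
E
python3 m4.py wJ; python3 m3.py wJ
```

```text
wF tight back foot local x 44.19910105875863 iqr 0.21909128128652355
wF loose back foot local x 43.936845945620576 iqr 0.20672779380117845
wG tight back foot local x 44.87973675244291 iqr 0.21909128128652355
wG loose back foot local x 43.99866338304753 iqr 0.06799918116962544
wI tight back foot local x 44.94910105875863 iqr 0.29327220619870786
wI loose back foot local x 43.99866338304753 iqr 0.06799918116962544
-74.5 -74.67024635992243 [-2.39  0.74  1.39] 29.1417
-74.0 -74.56486835833869 [-4.42  1.3   3.16] 29.3917
-73.5 -74.42830872587751 [-5.82  2.27  4.65] 29.6417
-73.0 -74.34189780927483 [-8.6   2.73  5.7 ] 29.8917
-72.5 -74.2028927704522 [-11.74   4.97   6.81] 30.1417
-72.0 -74.12399420565066 [-13.17   4.17   7.74] 30.3917
-71.5 -74.00496720466845 [-14.44   5.57   8.57] 30.6417
-71.0 -73.8951414753281 [-17.61   6.74  11.28] 30.8917
[-17.19   7.07  11.09]
32.3333
wJ tight back foot local x 44.936737571273284 iqr 0.28090871871336276
wJ loose back foot local x 43.99866338304753 iqr 0.06799918116962544
bar robot side z18 slope -0.008192501290838521 x at y=57.5,107.5,157.5: [436.67 436.26 435.85] rms 0.09921809698452545 25
plate back z10 slope -0.009070361057630013 x at y=57.5,107.5,157.5: [558.47 558.01 557.56] rms 0.15984968901102373 25
bar far side z18 beyond plate/mid slope 0.02276635356945825 x at y=57.5,107.5,157.5: [467.12 468.26 469.4 ] rms 0.938657368231972 19
loose foot end z20 slope 0.11925560660889735 x at y=57.5,107.5,157.5: [467.43 473.39 479.36] rms 4.3413620261876735 10
tight foot end z20 slope -0.03864483435228335 x at y=57.5,107.5,157.5: [472.29 470.36 468.43] rms 0.6473723110319952 10
```

```bash
python3 - <<'E'
from h import *
d=load("wJ");im=d["image"].copy()
a=cv2.resize(im[60:280,130:310],None,fx=2.7,fy=2.7,interpolation=cv2.INTER_CUBIC)
e=load("wH")["image"]
b=cv2.resize(e,None,fx=.6,fy=.6)
o=np.zeros((600,800,3),np.uint8);o[:594,:486]=a;o[:230,490:797]=b
cv2.imwrite("pics/v9.png",o)
print(proj(d,[W(-40,37,20),W(-40,63,20),W(-40,-37,20),W(-40,-63,20),W(48,-100,10),W(48,100,10)]))
E
```

```text
[[257.28662174 217.59426768]
 [257.31241599 238.56011366]
 [257.2044261  151.51945511]
 [257.17209749 125.82993965]
 [169.28751051  87.63705028]
 [185.14681664 261.99328199]]
```

View pics/v9.png

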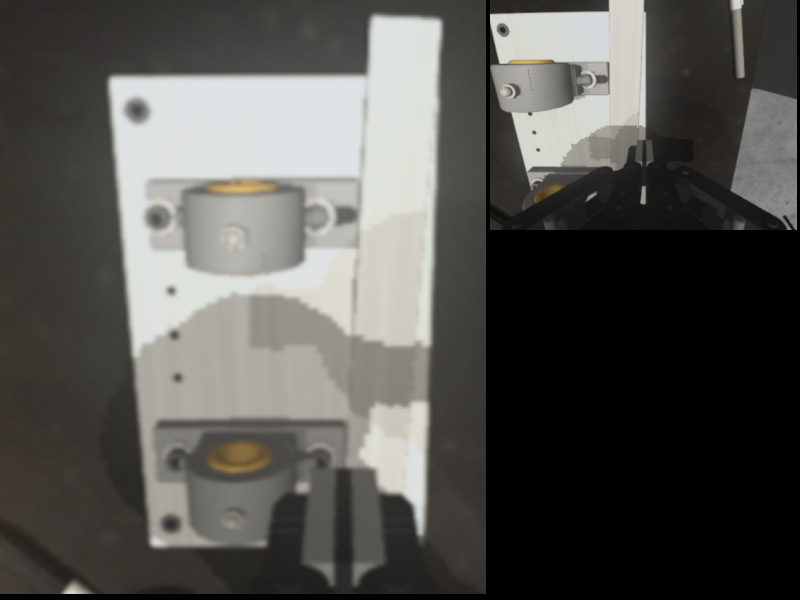

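The crop shows the tight foot end at (347,450) touching the bar, while the loose foot end at (358,215) is still about 4 mm proud. The finger also pressed down and sideways on the bar, adding friction. I'll push at y≈0 with those loads relieved.

```bash
sed -i 's/W(40 if nm=="tight" else 37,y0,z),W(40 if nm=="tight" else 37,y1,z),8/W(38,y0,z),W(38,y1,z),4.5/' m4.py; python3 m4.py wF wG wJ
python3 - <<'E'
from h import *
np.set_printoptions(suppress=True,precision=2)
rot=[np.pi,0,py-np.pi/2]
arm.line_to(W(-93,0,60),rot=rot,rate=300);arm.line_to(W(-84,0,13.5),rate=200)
arm.line_to(W(-76,0,13.5),rate=80)
for i in range(14):
    arm.line_to(W(-75+.7*i,.12*i,13.5+.2*i),rate=20); s=read_state(); f=s["ft_force"]; p=s["tool_pos"]; lx=p[0]-W(0,0,0)[0]; print(-75+.7*i,lx,p[1:],f,s["time"])
    if f[0]<-14 or lx>-72.3: break
arm.line_to(W(-92,0,15),rate=200);arm.move_ptp(W(-40,-10,170),rot);snap("wrist","wK");print(read_state()["time"])
E
python3 m4.py wK; python3 m3.py wK
```

```text
wF tight back foot local x 38.998627258265174 iqr 0.488319075087702
wF loose back foot local x 34.76717248949308 iqr 1.225273025029196
wG tight back foot local x 39.11126377077983 iqr 4.558726565555503
wG loose back foot local x 34.56044469569201 iqr 0.2623634874853451
wJ tight back foot local x 39.480082027037156 iqr 4.990727384385991
wJ loose back foot local x 34.798081208206554 iqr 0.4752730250291961
-75.0 -75.16563209287114 [106.92  13.94] [-4.32  0.41  3.37] 33.775
-74.3 -75.02431667455772 [106.83  13.76] [-6.13  1.94  4.56] 34.025
-73.6 -74.8906633289842 [106.73  13.77] [-8.43  2.58  4.97] 34.275
-72.9 -74.71817399094698 [106.69  13.81] [-10.6    2.95   4.5 ] 34.525
-72.2 -74.36846507985706 [106.56  13.84] [-11.24   2.48   4.76] 34.775
-71.5 -73.93603343601416 [106.42  13.88] [-11.26   2.65   2.55] 35.025
-70.8 -73.44337501540997 [106.28  13.92] [-8.68  1.53  1.12] 35.275
-70.1 -72.98589873210284 [106.11  13.96] [-9.85  1.11  0.05] 35.525
-69.4 -72.49950127837951 [106.    14.05] [-8.54 -0.2  -0.81] 35.775
-68.7 -72.10570348888854 [105.85  14.12] [-9.15 -1.26 -0.85] 36.025
37.0417
wK tight back foot local x 39.4924455145225 iqr 5.268545231228018
wK loose back foot local x 39.12362725826506 iqr 0.4598186656726284
bar robot side z18 slope -0.007959122365833954 x at y=57.5,107.5,157.5: [436.66 436.26 435.86] rms 0.5032226846520903 24
plate back z10 slope -0.009124661661760689 x at y=57.5,107.5,157.5: [558.48 558.03 557.57] rms 0.19126602496965456 25
bar far side z18 beyond plate/mid slope -0.011563821647927634 x at y=57.5,107.5,157.5: [471.48 470.9  470.32] rms 0.16766898606747455 15
loose foot end z20 slope 0.04287549023084389 x at y=57.5,107.5,157.5: [470.22 472.37 474.51] rms 1.6079618023857862 9
tight foot end z20 slope -0.04438666856906219 x at y=57.5,107.5,157.5: [473.32 471.1  468.88] rms 0.23484359721208814 10
```

The loose foot's back end moved from 34.7 to 39.1 (the tight one reads 39.0-39.5). The bar is parallel to the plate within 0.003 rad, so the blocks are in line. Next I'll find the rod axis from two views and grasp it.

```bash
cat > m5.py <<'E'
from h import *
np.set_printoptions(suppress=True,precision=3)
def axis_px(d,box):
    x0,y0,x1,y1=box; im=d["image"][y0:y1,x0:x1].astype(int); m=((im.min(2)>85)&(im.max(2)-im.min(2)<28)).astype(np.uint8)
    n,l,st,_=cv2.connectedComponentsWithStats(m); i=1+st[1:,4].argmax(); ys,xs=np.nonzero(l==i)
    p=np.c_[xs+x0,ys+y0].astype(np.float32); return p,cv2.minAreaRect(p)
def vplane(d,p):
    u=cv2.undistortPoints(p.reshape(-1,1,2).astype(float),d["mtx"],d["distortion"]).reshape(-1,2)
    vx,vy,a,b=cv2.fitLine(u.astype(np.float32),cv2.DIST_HUBER,0,1e-4,1e-4).ravel()
    n=d["R"].T@np.cross([a,b,1],[a+vx,b+vy,1]); n/=np.linalg.norm(n); return n,-d["R"].T@d["t"]
B,F=load("wB"),load("wF")
pb,rb=axis_px(B,(120,76,380,104)); pf,rf=axis_px(F,(15,62,85,325))
print(rb,rf)
n1,c1=vplane(B,pb);n2,c2=vplane(F,pf); v=np.cross(n1,n2); v/=v[1]
for y in(80,142,204): print(y,np.linalg.solve([n1,n2,[0,1,0]],[n1@c1,n2@c2,y]))
print("ends B",plane(B,[cv2.boxPoints(rb)[cv2.boxPoints(rb)[:,0].argmin()],cv2.boxPoints(rb)[cv2.boxPoints(rb)[:,0].argmax()]],34))
print("ends F",plane(F,[cv2.boxPoints(rf)[cv2.boxPoints(rf)[:,1].argmin()],cv2.boxPoints(rf)[cv2.boxPoints(rf)[:,1].argmax()]],34))
E
python3 m5.py
```

```text
((248.01763916015625, 89.4377212524414), (232.19956970214844, 11.08876895904541), 1.7992758750915527) ((48.19709777832031, 193.17196655273438), (256.1172180175781, 14.18289566040039), 79.06090545654297)
80 [664.08   80.     35.706]
142 [665.917 142.     35.762]
204 [667.754 204.     35.818]
ends B [[663.926 285.8    34.   ]
 [668.524   0.581  34.   ]]
ends F [[656.231  -0.433  34.   ]
 [683.79  289.111  34.   ]]
```

The rod axis runs through (665.9, 142) at height about 35 (34 stated) with yaw −0.03, and its length checks out. I'll grasp it at +62 mm along its axis and bring it to the left of the tight block.

```bash
python3 - <<'E'
from h import *
import json
np.set_printoptions(suppress=True,precision=2)
open_jaws() 
g=[667.6,204]
arm.move_ptp([*g,75],[np.pi,0,-np.pi/2-.0296]); print(read_state()["time"])
print(arm.line_to([*g,15],rate=150,until_force=12))
grab(); s=read_state(); print(s["opening"],s["grip_force"],s["tool_pos"],s["ft_force"])
zg=s["tool_pos"][2]; dx=s["tool_pos"][0]
arm.line_to([*g,105],rate=200); s=read_state(); print(s["opening"],s["ft_force"],s["torque"],s["time"])
rot=[np.pi,0,py-np.pi/2]
arm.move_ptp(W(0,285,105),rot); arm.line_to(W(0,285,zg+14),rate=180)
s=read_state(); print(zg,s["tool_pos"],np.array(W(0,285,zg+14)),s["eef_rot"],s["opening"],s["time"])
json.dump(zg,open("zg","w")); snap("side","sL"); snap("scene","cL"); snap("wrist","wL")
d=load("sL"); c=proj(d,[W(0,80,48)])[0]; x,y=c.astype(int)
a=cv2.resize(d["image"][y-45:y+45,x-75:x+45],None,fx=6,fy=6,interpolation=cv2.INTER_CUBIC); print(c,x-75,y-45); cv2.imwrite("pics/v10.png",a)
E
```

```text
38.7833
False
10.150101874096555 58.54214619845152 [667.48 204.04  15.27] [-2.06  0.13  3.76]
10.05878157664667 [ 0.36  0.04 -1.84] [ 0.07  0.05 -0.03] 40.6083
15.265057137607986 [508.78 392.06  29.58] [507.78 392.49  29.27] [-3.14 -0.   -1.56] 9.897070221206645 42.15
[271.73 278.14] 196 233
```

View pics/v10.png

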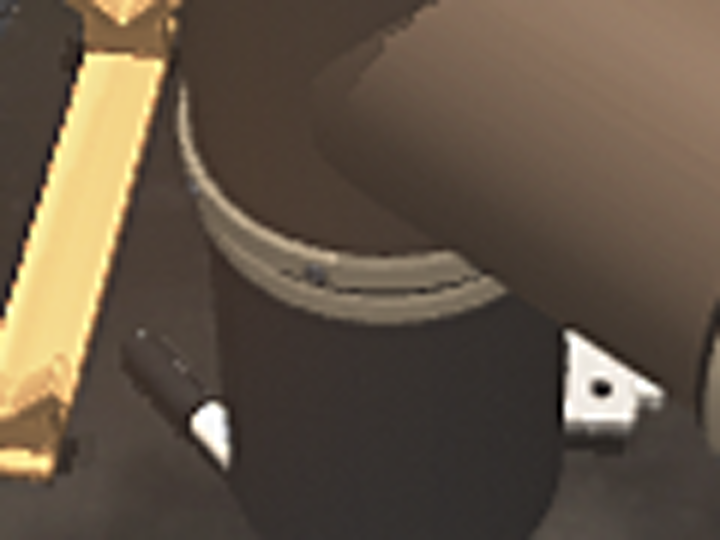

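The arm blocks the side view here: only the rest at (40,250) and a plate corner at (600,390) show. I'll enter the bore under force guard, with a small search if the rod end touches.

```bash
cat > thread.py <<'E'
from h import *
import json
np.set_printoptions(suppress=True,precision=2)
zg=json.load(open("zg")); Z=zg+14
def rep(n): s=read_state(); p=s["tool_pos"]; print(n,p-W(0,0,0)-np.array([0,0,Z]),s["ft_force"],s["torque"],s["opening"],s["time"])
def P(y,ox=0,oz=0): return W(.3+ox,y,Z+oz)
E
python3 - <<'E'
from thread import *
arm.line_to(P(278),rate=100); arm.dwell(.15); rep("pre")
ok=False
for ox,oz in((0,0),(1.2,0),(-1.2,0),(0,1.2),(0,-1.2),(1.5,1.5),(-1.5,1.5)):
    if (ox,oz)!=(0,0): arm.line_to(P(274,ox,oz),rate=60)
    hit=arm.line_to(P(255,ox,oz),rate=40,until_force=7); rep((ox,oz,hit))
    if not hit: ok=True;break
    if read_state()["time"]>52: break
print(ok)
E
```

```text
pre [ -1.96 278.1    0.35] [-0.01 -0.08 -1.38] [ 0.08 -0.02 -0.05] 9.705111534458828 42.7
(0, 0, False) [ -1.77 254.95   0.08] [-0.51  0.4  -1.01] [ 0.02  0.11 -0.05] 9.75385868020571 43.425
True
```

```bash
python3 - <<'E'
from thread import *
hit=arm.line_to(P(177),rate=70,until_force=10); rep(hit)
if not hit:
    for ox,oz in((0,0),(.8,0),(-.8,0),(0,.8),(0,-.8)):
        if (ox,oz)!=(0,0): arm.line_to(P(174,ox,oz),rate=60)
        hit=arm.line_to(P(150,ox,oz),rate=40,until_force=9); rep((ox,oz,hit))
        if not hit or read_state()["time"]>56: break
    if not hit: hit=arm.line_to(P(90,ox,oz),rate=60,until_force=12); rep(("final",hit))
E
```

```text
False [ -1.13 177.35  -0.01] [-1.51 -0.48 -1.02] [ 0.03  0.02 -0.04] 9.919718010305742 44.6917
(0, 0, False) [ -0.9  149.92   0.05] [-0.32 -0.58 -1.19] [-0.02  0.06 -0.02] 10.024649579121743 45.5167
('final', False) [-0.44 90.14 -0.01] [-0.55 -0.3  -1.68] [-0.07  0.12 -0.05] 9.662839282938783 46.6667
```

```bash
python3 - <<'E'
from thread import *
a=load("cL"); b=snap("scene","cM"); snap("wrist","wM")
ys=[-130,-122,-116,-110,-104,-98,-90,-80,-70,-25,-12,0,12,25]
for y in ys:
    p=proj(a,[W(0,y,48)])[0]; q=p.reshape(1,1,2).astype(np.float32)
    f=lambda d:cv2.remap(d["image"],q[...,0],q[...,1],cv2.INTER_LINEAR)[0,0]
    print(y,p,f(a),f(b))
E
python3 m3.py wM | grep -E "far side|robot side"
```

```text
-130 [279.97 185.68] [48 53 54] [49 53 55]
-122 [282.08 186.44] [48 48 52] [49 51 54]
-116 [283.66 187.02] [48 51 54] [68 71 74]
-110 [285.24 187.59] [49 49 52] [156 160 163]
-104 [286.82 188.17] [49 50 54] [180 183 186]
-98 [288.41 188.74] [47 48 52] [173 177 179]
-90 [290.54 189.51] [68 70 72] [169 172 175]
-80 [293.2  190.48] [243 247 247] [172 175 178]
-70 [295.87 191.45] [238 243 243] [173 177 180]
-25 [308.01 195.86] [203 207 208] [172 175 179]
-12 [311.55 197.15] [238 242 242] [181 184 187]
0 [314.82 198.34] [238 243 243] [176 179 182]
12 [318.11 199.54] [238 243 243] [174 178 180]
25 [321.69 200.84] [239 244 243] [172 175 178]
bar robot side z18 slope 0.023979601090304965 x at y=57.5,107.5,157.5: [437.71 438.9  440.1 ] rms 0.7816796510867281 25
bar far side z18 beyond plate/mid slope 0.03796301222089648 x at y=57.5,107.5,157.5: [468.88 470.78 472.67] rms 0.43569573010389745 25
```

The rod shows on the bore axis between the blocks and out to y≈−112, as intended. I'll check that the bar hasn't moved; the last edge fit may just be rod shadow.

```bash
python3 - <<'E'
from m3 import *
a,b=load("cL"),load("cM"); m=load("wM")
for y in range(-100,110,20):
    r=[]
    for d in(a,b):
        q=proj(d,[W(x,y,18) for x in range(-72,-58,2)]).astype(np.float32); r.append(cv2.remap(d["image"][:,:,1],q[None,:,0],q[None,:,1],cv2.INTER_LINEAR)[0])
    print(y,r[0],r[1])
g=cv2.cvtColor(m["image"],cv2.COLOR_BGR2GRAY)
for y in(-90,-75,-28,-14,0,14,28):
    q=proj(m,[W(x,y,18) for x in range(-76,-30,2)]).astype(np.float32); print(y,cv2.remap(g,q[None,:,0],q[None,:,1],cv2.INTER_LINEAR)[0])
E
```

```text
-100 [109 148 191 221 225 225 225] [110 150 193 223 228 228 228]
-80 [155 204 219 225 227 225 223] [157 207 221 227 228 227 225]
-60 [156 208 227 229 229 217 202] [157 210 229 231 231 218 203]
-40 [150 198 227 227 226 225 224] [151 200 229 229 227 226 226]
-20 [153 195 231 227 225 224 225] [155 197 233 229 227 226 227]
0 [150 190 224 229 228 226 226] [152 192 226 231 230 228 228]
20 [161 196 220 229 227 226 226] [162 198 223 231 230 229 229]
40 [189 214 227 232 231 227 216] [192 217 229 235 233 229 217]
60 [167 203 220 231 229 228 227] [57 62 66 65 66 64 65]
80 [155 198 219 230 229 227 226] [30 29 28 26 27 28 30]
100 [172 217 229 235 233 230 223] [161 206 218 224 222 220 211]
-90 [0 0 0 0 0 0 0 0 0 0 0 0 0 0 0 0 0 0 0 0 0 0 0]
-75 [0 0 0 0 0 0 0 0 0 0 0 0 0 0 0 0 0 0 0 0 0 0 0]
-28 [ 59  63  66 205 213 212 199 199 197 199 198 200 204 199 200 198 200 202
 108 164 215 215 215]
-14 [ 63  65  69 204 214 213 198 199 198 199 199 201 204 201 201 199 202 203
 115 157 215 215 215]
0 [ 64  66  70 205 214 213 199 200 199 199 200 202 206 202 202 200 202 203
 126 207 215 215 215]
14 [ 65  68  71 206 214 213 200 199 200 200 200 202 207 203 202 200 203 204
 124 207 215 215 216]
28 [ 69  70  76 204 214 213 201 199 200 200 200 203 206 203 202 201 204 204
 134 196 215 215 215]
```

The bar has not moved: its far edge lies at local x≈−40 all along, parallel to the plate.

```bash
python3 -c "
from station import job,read_state
s=read_state();print(s['grip_force'],s['time']);print(job.close_job())"
```

```text
58.454357888549566 46.7667
the job is handed in; nothing more can be done
None
```

I handed the job in at 46.8 s: the straightedge lies flush against both feet with the loose block in line by camera measurement, and the rod is through both bushings, standing out on both sides and still gripped.

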